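Tap-test the sprung feet of a welded cross base

ROBOT

A 7-joint arm with a two-finger parallel gripper is mounted at the origin on the work surface. World frame = base frame: x ahead of the robot, y to its left, z up, the work surface at z = 0. Lengths are in m, angles in rad, forces in N, time in s.
With the tool pointing down it reaches from about 0.425 to 0.95 m from the base axis. Payload 4.7 kg.
Tool frame: the origin (TCP) lies at the very end of the fingers, on their centre line; the grasp point (between the pads) lies 19 mm behind it; z points along the fingers, y is the line along which they close (so a half turn about z gives the same grasp; the last joint's range is limited). The gripper opens to 87 mm and grips with 3 to 60 N. Pads are 19 mm wide; open, the fingers measure 117 mm over their backs; the gripper's body (75 mm by 190 mm) begins 51 mm behind the grasp point.
Start: joints at [1.294, 0.469, -0.049, 1.532, 0.024, 1.141, -0.082], TCP at [0.166, -0.654, 0.223] pointing down, gripper open.
Joint ranges: [-2.59, 2.59], [-0.33, 1.99], [-1.39, 1.29], [0.1, 2.45], [-1.04, 4.18], [0.21, 1.99], [-2.66, 2.66]. Speed limits (rad/s): [2.57, 2.57, 3.14, 3.14, 3.14, 3.14, 3.14].

INTERFACE

Orientations are given as a unit quaternion [w, x, y, z].
In Python, from workcell import readout, eyes, arm gives the robot as it stands.
- The arm moves only by the tool step_arm, never from a script. Its argument "series" is one flat list of numbers, 5 for each row, row after row: the closure, from -1 (fully open) to 1 (shut), then the shift along the world's x, y, z in cm, then the turn about the world's z in degrees. A call has 1 to 8 rows; each row shifts and turns the commanded pose from where the row before left it; what a row does not reach is not made up. A row lasts 1/10 s, in which the tool goes at most 50 mm and 8.59 degrees, less where a joint would pass 70% of its speed; a pose out of reach is approached as far as the arm can. A call is refused whole if a number of a shift passes 5 or a number of a turn 8.59, either way. A call with a gripper value outside its range is refused whole. The fingers move at their own pace and stop on an object; "force" is the grip in N (left out, the last holds). Time passes only in rows, so rows that do not move let the fingers close. It gives the time, the measured TCP pose, the force, the opening and the grip force at its end, in the units of the state.
- readout.sense(): the state, without advancing time (a new reading comes with each control period).
- eyes.get_image(name): name is "scene" or "top"; returns the picture (400x640x3 uint8, red, green, blue); there is no depth.
- eyes.camera_params(name): a dict with "vfov" (degrees; the focal length in pixels is half the picture's height over the tangent of half this angle, whatever the lens; pixels are square), "cx", "cy" (the principal point, pixels), "distortion" ([k1, k2, p1, p2, k3] as OpenCV has them; the pictures are not rectified), "R" (3x3) and "t" (3): a world point X has camera coordinates R X + t. Camera axes: x right, y down, z forward; pixel columns grow to the right and rows downward; lengths in m; the calibration is good to about 2 mm. A picture is of the moment at which its call begins. camera_params takes no time and is no camera call.
- arm.finish_job(): hands the job in; it is judged then, once.
The state is a dict: "time_s": time; "q": joint angles; "qvel": joint speeds; "joint_torque": joint torques, N m; "tool_pos": TCP position; "tcp_rot": TCP orientation; "force": force on the tool from outside, world axes, zero at the start; "torque": the same for the moment, N m; "grip_width": finger opening in m; "grip_force": force on a finger pad.
Only numpy, scipy, OpenCV 4.12 (cv2) and the standard library are available. Lean on these libraries where they do the work, as an engineer would, in place of code of your own. Each camera call takes 0.05 s, during which the arm holds its last target. There are 200 camera calls.

TASK

Test the springs in the feet of the welded cross base: with the fingertips tap the top of the red foot, then the yellow, then the blue, in that order. Each tap should push the foot lightly down about half of its 12 mm travel, not onto its stop, and let it spring back up before the next one. Do not press the green foot, do not shove, tip or lift the cross, and leave everything else on the bench where it is.

Things in the scene. Friction and masses are not known exactly. Their poses are not given: they have to be found in the camera images.
- cross: The base of a stand: a cross welded from flat dark steel bars (each 260 mm long, 32 mm wide, 8 mm thick, 1.1 kg in all), lying loose and upside down on the bench, its four feet pointing up. Origin at the crossing, on the bench (underside); x and y along the bars, z up. Foot centres are 105 mm from the origin: red at +x, blue at +y, yellow at -x, green at -y. It may be turned any way.
- foot_red_top (a point): Centre of the top face of the red sprung foot: a round red cap, 42 mm across and 12 mm thick, on a thin stem over a 36 mm steel collar; its top is 54 mm above the bench when untouched. Moves down with the cap.
- foot_red (a joint): How far the red foot is pushed straight down (m): 0 new and untouched, 0.012 hard on its stop (cap on collar). It starts to give at about 1.6 N and needs 0.7 N more per mm (10 N at the stop). Let go, it springs back but stays about 2 mm lower than a new one.
- foot_yellow_top (a point): Centre of the top face of the yellow sprung foot: a round yellow cap, 42 mm across and 12 mm thick, on a thin stem over a 36 mm steel collar; its top is 54 mm above the bench when untouched. Moves down with the cap.
- foot_yellow (a joint): How far the yellow foot is pushed straight down (m): 0 new and untouched, 0.012 hard on its stop (cap on collar). It starts to give at about 1.6 N and needs 0.7 N more per mm (10 N at the stop). Let go, it springs back but stays about 2 mm lower than a new one.
- foot_blue_top (a point): Centre of the top face of the blue sprung foot: a round blue cap, 42 mm across and 12 mm thick, on a thin stem over a 36 mm steel collar; its top is 54 mm above the bench when untouched. Moves down with the cap.
- foot_blue (a joint): How far the blue foot is pushed straight down (m): 0 new and untouched, 0.012 hard on its stop (cap on collar). It starts to give at about 1.6 N and needs 0.7 N more per mm (10 N at the stop). Let go, it springs back but stays about 2 mm lower than a new one.
- foot_green_top (a point): Centre of the top face of the green sprung foot: a round green cap, 42 mm across and 12 mm thick, on a thin stem over a 36 mm steel collar; its top is 54 mm above the bench when untouched. Moves down with the cap.
- foot_green (a joint): How far the green foot is pushed straight down (m): 0 new and untouched, 0.012 hard on its stop (cap on collar). It starts to give at about 1.6 N and needs 0.7 N more per mm (10 N at the stop). Let go, it springs back but stays about 2 mm lower than a new one.
- nut: Bystander: brass hexagonal coupling nut, 30 mm across flats, 38 mm high, standing between two bars of the cross. Origin at its underside.
- coupon: Bystander: short piece of steel tube, 48 mm across, 28 mm high, standing between two bars of the cross. Origin at its underside.
- magnet: Bystander: square orange welding magnet with aluminium faces, 48 x 48 x 16 mm, lying between two bars of the cross. Origin at its underside.
- tin: Bystander: open green tin with brass rims, 98 mm across, 85 mm high, holding screws. Origin at its underside.
- hammer: Bystander: hammer lying on the bench.
- wrench: Bystander: steel wrench lying on the bench.
- spray: Bystander: grey spray can with a red label, 60 mm across, 150 mm high, standing. Origin at its underside.

How it is judged:
On the way, in this order (a step that is already met when the one before it is completed fails the run):
1. the red foot is tapped: pushed at least 3.8 mm down by the fingers (value of joint foot_red above 0.0038 m and contact force between the fingers and foot_red above 1 N).
2. the red foot is let go and springs back (value of joint foot_red below 0.0035 m).
3. the yellow foot is tapped: pushed at least 3.8 mm down by the fingers (value of joint foot_yellow above 0.0038 m and contact force between the fingers and foot_yellow above 1 N).
4. the yellow foot is let go and springs back (value of joint foot_yellow below 0.0035 m).
5. the blue foot is tapped: pushed at least 3.8 mm down by the fingers (value of joint foot_blue above 0.0038 m and contact force between the fingers and foot_blue above 1 N).
6. the blue foot is let go and springs back (value of joint foot_blue below 0.0035 m).
At the end, for the whole second after the job is handed in: The red, yellow and blue feet have each been tapped and sprung back (1.2 to 3.5 mm below new), the green foot is untouched (under 1 mm), the cross lies flat, at rest and within 12 mm of where it was, and no bystander has moved more than 20 mm (value of joint foot_red between 0.0012 and 0.0035 m and value of joint foot_yellow between 0.0012 and 0.0035 m and value of joint foot_blue between 0.0012 and 0.0035 m and value of joint foot_green below 0.001 m and distance of cross from where it was at the start of the episode below 0.012 m and angle between cross's own z axis and vertical below 0.05 rad and linear speed of cross below 0.02 m/s and distance of each of nut, coupon, magnet, tin, hammer, wrench, spray from where it was at the start of the episode below 0.02 m).
It fails at once if the green foot is pressed (value of joint foot_green above 0.0012 m).
It fails at once if a foot is pressed out of order (yellow before red, or blue before yellow) ((value of joint foot_yellow above 0.0012 m and value of joint foot_red below 0.0012 m) or (value of joint foot_blue above 0.0012 m and value of joint foot_yellow below 0.0012 m)).
It fails at once if a foot is pushed onto its stop (past 11 mm), or hit or squeezed with more than 15 N (value of joint any of foot_red, foot_yellow, foot_blue above 0.011 m or contact force between the fingers and foot_red above 15 N or contact force between the fingers and foot_yellow above 15 N or contact force between the fingers and foot_blue above 15 N or contact force between the fingers and foot_green above 15 N).
It fails at once if the cross is shoved, turned, lifted or tipped (distance of cross from where it was at the start of the episode above 0.012 m or distance of foot_green_top from where it was at the start of the episode above 0.02 m or angle between cross's own z axis and vertical above 0.08 rad).
It fails at once if a bystander is moved by more than 20 mm (distance of any of nut, coupon, magnet, tin, hammer, wrench, spray from where it was at the start of the episode above 0.02 m).
It also fails if it takes over 48 s, if anything falls off the work surface, if the arm or the gripper's body presses on something with over 40 N, if the wrist force passes 120 N, or if a joint passes its speed limit or range.

## Working session

There is one attempt and no reset: what is moved stays moved. The work goes in short steps, Python scripts to look and compute and a tool call to move; the robot and the scene stay as the last step left them, time stands still between calls to the robot, and variables do not carry over. Pictures are saved under pics/ and viewed, at most 10 in all, crops included, and the job is handed in when it is done.

Besides the shell and the picture viewer there is one more tool, called after "Emit:" by a JSON object that holds its "method" and its "body", one argument or row to a line. step_arm: Moves the arm, as the interface text tells. Its arguments: {"type":"object","properties":{"series":{"type":"array"},"force":{"type":"number"}},"required":["series"]}

```bash
mkdir -p pics
python3 - <<'E'
from workcell import readout, eyes, arm
import cv2
for n in ("top","scene"):
    cv2.imwrite(f"pics/{n}0.png",eyes.get_image(n)[:,:,::-1])
    p=eyes.camera_params(n);print(n,p)
s=readout.sense();print(s)
E
```

```text
top {'vfov': 49.759428869377025, 'cx': 318.85795309225864, 'cy': 195.01196202302611, 'distortion': array([-0.08879834,  0.        ,  0.        ,  0.        ,  0.        ]), 'R': array([[ 1.36148749e-03, -9.99847886e-01, -1.73882436e-02],
       [-9.93949394e-01,  5.56717558e-04, -1.09837576e-01],
       [ 1.09830549e-01,  1.74325767e-02, -9.93797442e-01]]), 't': array([-0.0171226 ,  0.51566196,  1.41067843])}
scene {'vfov': 47.61145169206732, 'cx': 316.14880223997926, 'cy': 207.35449527276396, 'distortion': array([-0.08514162,  0.        ,  0.        ,  0.        ,  0.        ]), 'R': array([[-0.46255102,  0.88655995,  0.00761702],
       [ 0.60758667,  0.32323366, -0.72550565],
       [-0.64566632, -0.33095538, -0.68817406]]), 't': array([ 0.24628465, -0.27009821,  1.48195128])}
{'time_s': 0.1, 'q': array([ 1.29410074,  0.46935796, -0.04858824,  1.53355023,  0.02412235,
        1.14098423, -0.08233859]), 'qvel': array([-0.00125074, -0.00251206, -0.00035005, -0.00133025,  0.00165198,
       -0.0006483 ,  0.00079759]), 'joint_torque': array([ 7.77080622e-04, -5.09169781e+01, -8.13951250e-02, -2.36829382e+01,
       -6.15337514e-02,  3.44691309e-02,  3.69577333e-05]), 'tool_pos': array([ 0.16543114, -0.65387488,  0.22161652]), 'tcp_rot': array([-8.44166649e-04,  9.92334535e-01,  1.23577651e-01, -1.46166697e-04]), 'force': array([ 0.76349787,  0.10996055, -0.37338222]), 'torque': array([0.0453345 , 0.00642037, 0.00675756]), 'grip_force': 0.0, 'grip_width': 0.08720867793892548}
```

View pics/top0.png

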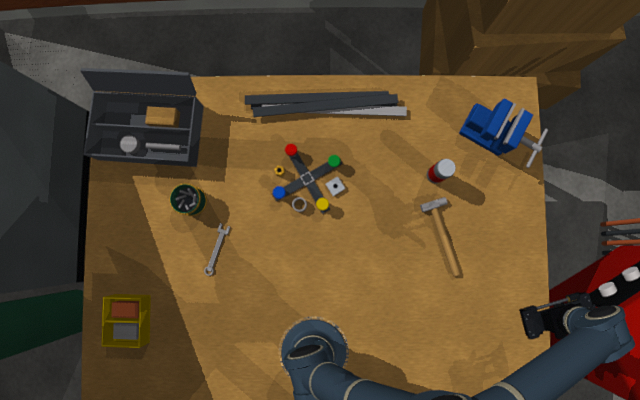

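View pics/scene0.png

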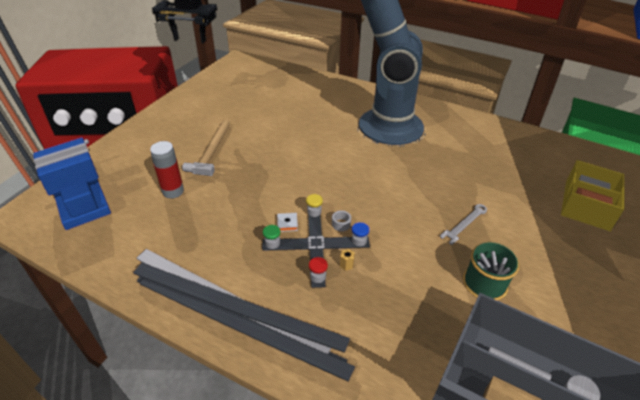

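The top view shows red at about (291,150), green (334,160), yellow (322,204), blue (279,193), and the spray can at (441,170). The scene view shows the same layout. Next I'll find the cap centroids by colour in both views.

```bash
cat > h.py <<'E'
import numpy as np, cv2
from workcell import eyes
def cam(n):
    p=eyes.camera_params(n); f=200/np.tan(np.radians(p['vfov']/2))
    return np.array([[f,0,p['cx']],[0,f,p['cy']],[0,0,1]]),p['distortion'],p['R'],p['t']
def back(n,uv,z):
    K,d,R,t=cam(n); u=cv2.undistortPoints(np.array([[uv]],float),K,d)[0,0]
    r=R.T@[u[0],u[1],1]; c=-R.T@t
    return c+r*(z-c[2])/r[2]
def proj(n,X):
    K,d,R,t=cam(n); return cv2.projectPoints(np.array([X],float),cv2.Rodrigues(R)[0],t,K,d)[0][0,0]
E
python3 - <<'E'
from h import *
px={'top':dict(red=(291,150),yellow=(322,204),blue=(279,193),green=(334,160)),
'scene':dict(red=(318,266),yellow=(315,201),blue=(361,230),green=(272,232))}
hue=dict(red=0,yellow=25,blue=112,green=65)
for n in px:
    im=cv2.imread(f'pics/{n}0.png'); H=cv2.cvtColor(im,cv2.COLOR_BGR2HSV).astype(int)
    P={}
    for c,(u,v) in px[n].items():
        w=H[v-12:v+13,u-12:u+13]; dh=abs((w[...,0]-hue[c]+90)%180-90)
        m=((dh<(6 if c=='yellow' else 12))&(w[...,1]>(190 if c=='yellow' else 150))&(w[...,2]>60))
        k,l,st,ce=cv2.connectedComponentsWithStats(m.astype(np.uint8)); i=1+st[1:,4].argmax()
        uv=ce[i]+[u-12,v-12]; P[c]=back(n,uv,.052 if n=='top' else .049); print(n,c,uv.round(1),st[i],P[c].round(4))
    print('mid',(P['red']+P['yellow'])/2,(P['blue']+P['green'])/2,'d',np.linalg.norm(P['red']-P['yellow']),np.linalg.norm(P['blue']-P['green']))
    cr=(P['red']-P['yellow'])/2; print('yaw',np.arctan2(cr[1],cr[0]), 'yawBG',np.arctan2(*(P['blue']-P['green'])[[1,0]])-np.pi/2)
print([back('top',q,z).round(3) for q,z in [((441,165),.15),((433,203),.03),((279,170),.038)]])
a=cv2.imread('pics/top0.png')[130:225,250:370]; cv2.imwrite('pics/c.png',cv2.resize(a,None,fx=6,fy=6,interpolation=3))
E
```

```text
top red [290.4 149.1] [  5   5  13  13 131] [0.6668 0.0775 0.052 ]
top yellow [322.  203.5] [  6   6  13  13 131] [ 0.4849 -0.0277  0.052 ]
top blue [278.9 192.3] [  6   6  13  12 124] [0.5222 0.1143 0.052 ]
top green [333.5 160.6] [  6   7  12  12 117] [ 0.6276 -0.0658  0.052 ]
mid [0.5758526  0.02489969 0.052     ] [0.57487099 0.02426354 0.052     ] d 0.21008300161091045 0.20873192178312241
yaw 0.5242682920286995 yawBG 0.5294747016462265
scene red [317.7 264.6] [  2   3  20  16 262] [0.6696 0.0749 0.049 ]Traceback (most recent call last):
  File "<stdin>", line 11, in <module>
ValueError: attempt to get argmax of an empty sequence
```

Emit:
{"method": "step_arm", "body": {
  "series": [1, 0, 0, 4, 0, 1, 2.5, 3.6, 0, 0, 1, 2.5, 3.6, 0, 0, 1, 2.5, 3.6, 0, 0, 1, 2.5, 3.6, 0, 0, 1, 2.5, 3.6, 0, 0, 1, 2.5, 3.6, 0, 0, 1, 2.5, 3.6, 0, 0]
}}

```text
time_s: 0.9
tool_pos: [0.3411, -0.4006, 0.2623]
tcp_rot: [-0.0, 0.992, 0.124, -0.0]
force: [0.5, -0.9, -0.2]
grip_width: 0.031
grip_force: 0.0
```

Emit:
{"method": "step_arm", "body": {
  "series": [1, 2.5, 3.6, 0, 0, 1, 2.5, 3.6, 0, 0, 1, 2.5, 3.6, 0, 0, 1, 2.5, 3.6, 0, 0, 1, 2.5, 3.6, 0, 0, 1, 2.5, 3.6, 0, 0, 1, 2.5, 3.6, 0, 0, 1, 2.5, 3.6, 0, 0]
}}

```text
time_s: 1.7
tool_pos: [0.5411, -0.1129, 0.2623]
tcp_rot: [0.0, 0.992, 0.123, -0.0]
force: [0.4, -0.8, 0.2]
grip_width: 0.0004
grip_force: 0.0
```

Emit:
{"method": "step_arm", "body": {
  "series": [1, 2.5, 3.8, 0, 0, 1, 2.5, 3.8, 0, 0, 1, 2.5, 3.8, 0, 0, 1, 2.5, 3.8, 0, 0, 1, 2.5, 3.8, 0, 0, 1, 0, 0, -5, 0, 1, 0, 0, -5, 0, 1, 0, 0, 0, 0]
}}

```text
time_s: 2.5
tool_pos: [0.6602, 0.0742, 0.1544]
tcp_rot: [0.001, 0.992, 0.124, -0.008]
force: [-1.1, -0.4, -0.8]
grip_width: 0.0006
grip_force: 0.0
```

Emit:
{"method": "step_arm", "body": {
  "series": [1, 0, 0, -5, 0, 1, 0, 0, -3, 0, 1, 0, 0, 0, 0, 1, 0, 0, 0, 0]
}}

```text
time_s: 2.9
tool_pos: [0.667, 0.0756, 0.0848]
tcp_rot: [-0.0, 0.992, 0.123, 0.001]
force: [0.5, 0.3, 0.8]
grip_width: 0.0004
grip_force: 0.0
```

Run:
```python
from workcell import readout
from h import *
for n,(x,y,w,h) in dict(scene=(220,150,200,150),top=(250,120,120,100)).items():
    im=eyes.get_image(n)[y:y+h,x:x+w,::-1]; cv2.imwrite(f'pics/{n}1.png',cv2.resize(im,None,fx=4 if n=='scene' else 5,fy=4 if n=='scene' else 5,interpolation=2))
s=readout.sense();print(s['time_s'],s['tool_pos'],s['force'],s['q']); print(proj('scene',s['tool_pos']), proj('scene',[.666,.0773,.054]))
```

```text
3.0 [0.66785639 0.07602128 0.08606748] [-0.59533371 -0.13079898 -0.05598247] [ 0.10342897  0.62943801 -0.40872451  1.65008402  0.29925199  0.91875072
 -1.74059375]
[318.68922974 253.20060342] [319.42970878 262.44602509]
```

View pics/scene1.png

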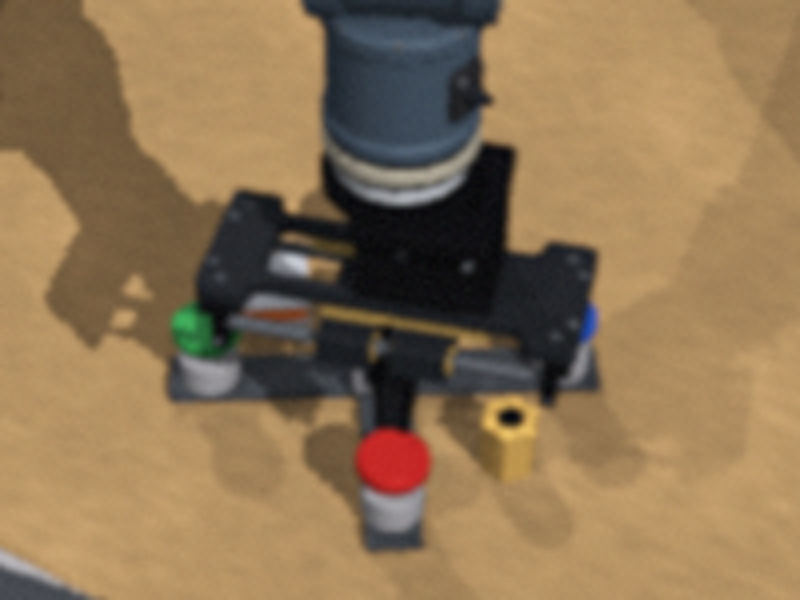

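The fingertips (crop 392,425) hover just behind and above the red cap (393,458), which agrees with the projection. Descending.

Emit:
{"method": "step_arm", "body": {
  "series": [1, 0, 0.1, -1.5, 0, 1, 0, 0, -0.7, 0, 1, 0, 0, 0, 0, 1, 0, 0, 0, 0]
}}

```text
time_s: 3.4
tool_pos: [0.6654, 0.0766, 0.0603]
tcp_rot: [0.0, 0.992, 0.124, -0.0]
force: [0.0, 0.4, -0.1]
grip_width: 0.0004
grip_force: 0.0
```

Emit:
{"method": "step_arm", "body": {
  "series": [1, 0, 0, -0.3, 0, 1, 0, 0, -0.3, 0, 1, 0, 0, -0.2, 0, 1, 0, 0, 0, 0, 1, 0, 0, 0, 0]
}}

```text
time_s: 3.9
tool_pos: [0.6655, 0.0766, 0.0525]
tcp_rot: [0.0, 0.992, 0.124, -0.0]
force: [-0.4, -0.5, 1.0]
grip_width: 0.0007
grip_force: 0.0
```

Emit:
{"method": "step_arm", "body": {
  "series": [1, 0, 0, -0.2, 0, 1, 0, 0, -0.15, 0, 1, 0, 0, 0, 0, 1, 0, 0, 0, 0]
}}

```text
time_s: 4.3
tool_pos: [0.6655, 0.0765, 0.0492]
tcp_rot: [0.0, 0.992, 0.124, -0.0]
force: [-1.5, -0.1, 4.5]
grip_width: 0.0003
grip_force: 2.0
```

Emit:
{"method": "step_arm", "body": {
  "series": [1, 0, 0, -0.15, 0, 1, 0, 0, 0, 0, 1, 0, 0, 0, 0]
}}

```text
time_s: 4.6
tool_pos: [0.6656, 0.0766, 0.0478]
tcp_rot: [0.0, 0.992, 0.124, -0.0]
force: [-2.3, -0.7, 4.8]
grip_width: 0.0003
grip_force: 2.5
```

Emit:
{"method": "step_arm", "body": {
  "series": [1, 0, 0, 0.5, 0, 1, 0, 0, 1, 0, 1, 0, 0, 3.5, 0, 1, 0, 0, 0, 0, 1, 0, 0, 0, 0]
}}

```text
time_s: 5.1
tool_pos: [0.6664, 0.0767, 0.0988]
tcp_rot: [0.0, 0.992, 0.124, 0.001]
force: [-0.3, -1.3, 0.3]
grip_width: 0.0004
grip_force: 0.0
```

Run:
```python
from workcell import readout
from h import *
x,y,w,h=220,150,200,150
im=eyes.get_image('scene')[y:y+h,x:x+w,::-1]; cv2.imwrite('pics/s2.png',cv2.resize(im,None,fx=4,fy=4,interpolation=2))
```

```text
(no output)
```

View pics/s2.png

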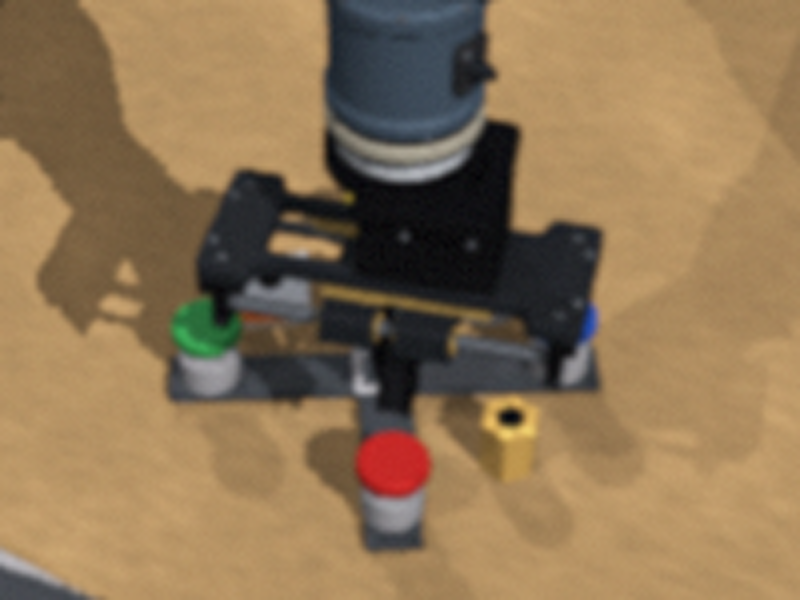

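The red cap's top edge sits slightly lower than before (433 against 430), so it was pressed and sprang back. The cross hasn't moved. Next is yellow.

Emit:
{"method": "step_arm", "body": {
  "series": [1, -3.6, -2.1, 0, 0, 1, -3.6, -2.1, 0, 0, 1, -3.6, -2.1, 0, 0, 1, -3.6, -2.1, 0, 0, 1, -3.7, -2.1, 0, 0, 1, 0, 0, 0, 0, 1, 0, 0, 0, 0]
}}

```text
time_s: 5.85
tool_pos: [0.4837, -0.0291, 0.0971]
tcp_rot: [0.0, 0.992, 0.123, -0.0]
force: [-0.2, 0.0, 0.6]
grip_width: 0.0006
grip_force: 0.0
```

Emit:
{"method": "step_arm", "body": {
  "series": [1, 0, 0, -3, 0, 1, 0, 0, -0.8, 0, 1, 0, 0, 0, 0, 1, 0, 0, 0, 0]
}}

```text
time_s: 6.25
tool_pos: [0.4853, -0.0277, 0.0597]
tcp_rot: [-0.0, 0.992, 0.124, 0.0]
force: [-0.4, -0.5, 0.7]
grip_width: 0.0002
grip_force: 0.0
```

Emit:
{"method": "step_arm", "body": {
  "series": [1, 0, 0, -0.3, 0, 1, 0, 0, -0.3, 0, 1, 0, 0, -0.2, 0, 1, 0, 0, -0.2, 0, 1, 0, 0, -0.15, 0, 1, 0, 0, 0, 0, 1, 0, 0, 0, 0]
}}

```text
time_s: 6.95
tool_pos: [0.4854, -0.0282, 0.0484]
tcp_rot: [0.0, 0.992, 0.124, 0.001]
force: [1.7, 0.9, 2.6]
grip_width: 0.0003
grip_force: 1.7
```

Emit:
{"method": "step_arm", "body": {
  "series": [1, 0, 0, -0.1, 0, 1, 0, 0, 0, 0, 1, 0, 0, 0, 0]
}}

```text
time_s: 7.25
tool_pos: [0.4854, -0.0283, 0.0474]
tcp_rot: [0.0, 0.992, 0.124, 0.001]
force: [1.1, 0.4, 4.6]
grip_width: 0.0006
grip_force: 2.5
```

Emit:
{"method": "step_arm", "body": {
  "series": [1, 0, 0, 0, 0]
}}

```text
time_s: 7.35
tool_pos: [0.4854, -0.0282, 0.0474]
tcp_rot: [0.0, 0.992, 0.124, 0.001]
force: [1.4, 1.0, 6.5]
grip_width: 0.0002
grip_force: 2.6
```

Emit:
{"method": "step_arm", "body": {
  "series": [1, 0, 0, 0.5, 0, 1, 0, 0, 1, 0, 1, 0, 0, 3.5, 0, 1, 0, 0, 0, 0, 1, 0, 0, 0, 0]
}}

```text
time_s: 7.85
tool_pos: [0.4842, -0.0287, 0.0976]
tcp_rot: [0.0, 0.992, 0.123, 0.0]
force: [-0.4, -0.6, 0.3]
grip_width: 0.0002
grip_force: 0.0
```

Emit:
{"method": "step_arm", "body": {
  "series": [1, 0.9, 3.6, 0, 0, 1, 0.9, 3.6, 0, 0, 1, 0.9, 3.6, 0, 0, 1, 1.0, 3.6, 0, 0, 1, 0, 0, 0, 0, 1, 0, 0, 0, 0]
}}

```text
time_s: 8.45
tool_pos: [0.5203, 0.116, 0.0959]
tcp_rot: [0.0, 0.992, 0.125, -0.002]
force: [-0.1, -1.0, 0.1]
grip_width: 0.0003
grip_force: 0.0
```

Emit:
{"method": "step_arm", "body": {
  "series": [1, 0, 0, -3, 0, 1, 0, 0, -0.8, 0, 1, 0, 0, 0, 0, 1, 0, 0, 0, 0]
}}

```text
time_s: 8.85
tool_pos: [0.5216, 0.1149, 0.0592]
tcp_rot: [0.0, 0.992, 0.123, -0.0]
force: [-0.5, -0.0, 0.9]
grip_width: 0.0008
grip_force: 0.0
```

Emit:
{"method": "step_arm", "body": {
  "series": [1, 0, 0, -0.3, 0, 1, 0, 0, -0.3, 0, 1, 0, 0, -0.2, 0, 1, 0, 0, -0.2, 0, 1, 0, 0, -0.15, 0, 1, 0, 0, 0, 0, 1, 0, 0, 0, 0]
}}

```text
time_s: 9.55
tool_pos: [0.5223, 0.1156, 0.0479]
tcp_rot: [0.0, 0.992, 0.124, 0.001]
force: [0.3, -0.9, 4.5]
grip_width: 0.0011
grip_force: 2.0
```

Emit:
{"method": "step_arm", "body": {
  "series": [1, 0, 0, 0, 0]
}}

```text
time_s: 9.65
tool_pos: [0.5223, 0.1156, 0.0479]
tcp_rot: [0.0, 0.992, 0.124, 0.001]
force: [2.2, -1.2, 3.6]
grip_width: 0.0007
grip_force: 2.2
```

Pressing slightly more, then releasing and rising clear.

Emit:
{"method": "step_arm", "body": {
  "series": [1, 0, 0, -0.07, 0, 1, 0, 0, 0, 0, 1, 0, 0, 0, 0]
}}

```text
time_s: 9.95
tool_pos: [0.5223, 0.1155, 0.0473]
tcp_rot: [0.0, 0.992, 0.123, 0.001]
force: [1.2, -1.4, 5.3]
grip_width: 0.0003
grip_force: 2.6
```

Emit:
{"method": "step_arm", "body": {
  "series": [1, 0, 0, 0.5, 0, 1, 0, 0, 1, 0, 1, 0, 0, 3.5, 0, 1, 0, 0, 5, 0, 1, 0, 0, 5, 0, 1, 0, 0, 5, 0, 1, 0, 0, 5, 0, 1, 0, 0, 0, 0]
}}

```text
time_s: 10.75
tool_pos: [0.5243, 0.1177, 0.3045]
tcp_rot: [-0.001, 0.992, 0.124, 0.007]
force: [0.3, 0.7, 0.5]
grip_width: 0.0007
grip_force: 0.0
```

Run:
```python
from h import *
x,y,w,h=220,150,200,150
im=eyes.get_image('scene')[y:y+h,x:x+w,::-1]; cv2.imwrite('pics/s3.png',np.vstack([cv2.resize(im,None,fx=2,fy=2,interpolation=2),cv2.resize(cv2.imread('pics/scene0.png')[y:y+h,x:x+w],None,fx=2,fy=2,interpolation=2)]))
```

```text
(no output)
```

View pics/s3.png

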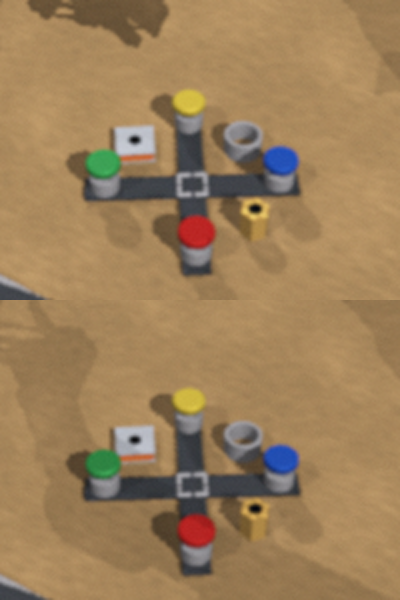

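The cross and the small items sit where they did at the start (crossing at 192,184 in the new crop, 192,484 in the old one stacked below it). The three tapped caps are slightly lower and the green one is unchanged.

```bash
python3 -c "
from workcell import arm
print(arm.finish_job())"
```

```text
the job is handed in; nothing more can be done
None
```

I tapped the red, yellow and blue feet in that order, pushing each about 5–6 mm down by force and height readings. All three sprang back, the last picture shows the green foot, the cross and the items between its bars unmoved, and the job is handed in (no verdict was returned).

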